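Seat a fuse and hold the enabling switch

ROBOT

A 7-joint arm with a two-finger parallel gripper is mounted at the origin on the work surface. World frame = base frame: x ahead of the robot, y to its left, z up, the work surface at z = 0. Lengths are in m, angles in rad, forces in N, time in s.
With the tool pointing down it reaches from about 0.4 to 0.9 m from the base axis. Payload 5.5 kg.
Tool frame: the origin (TCP) lies on the centre line of the jaws, within the pads' length; the fingertips stand 8 mm ahead of it and the grasp point (between the pads) lies 11 mm behind it; z points along the fingers, y is the direction in which the jaws open and shut (so a half turn about z gives the same grasp; the last joint's range is limited). The gripper opens to 92 mm and grips with 3 to 60 N. Pads are 19 mm wide; open, the fingers measure 130 mm over their backs; the gripper's body (75 mm by 190 mm) begins 47 mm behind the grasp point.
Start: joints at [1.574, 0.501, -0.427, 1.55, 0.221, 1.138, -0.21], TCP at [0.167, -0.628, 0.235] pointing down, gripper open.
Joint ranges: [-2.88, 2.88], [-0.31, 2.03], [-1.54, 1.56], [0.2, 2.42], [-1.41, 4.55], [0.19, 2.02], [-2.57, 2.57]. Speed limits (rad/s): [2.57, 2.57, 3.14, 3.14, 3.14, 3.14, 3.14].

INTERFACE

Orientations are given as [roll, pitch, yaw] about the fixed x, y, z axes, in that order (R = Rz(yaw) Ry(pitch) Rx(roll)).
In Python, from bench import robot gives the robot as it stands.
- The arm moves only by the tool play_rows, never from a script. Its argument "moves" is a list of rows, each an object with "offset": the shift along the tool's x, y, z in m, a list of three; "roll": the turn about the tool's z in degrees. A call has 1 to 8 rows; each row is the pose to reach, as a shift and turn from the pose commanded when the call began, along the tool's axes at that moment; what a row does not reach only later rows make up. A row lasts 1/12 s, in which the tool goes at most 41.7 mm and 7.16 degrees, less where a joint would pass 70% of its speed; a pose out of reach is approached as far as the arm can. A call with a gripper value outside its range is refused whole. "hand" is the closure, from -1 (fully open) to 1 (shut), set as the call begins (left out, the last holds). The fingers move at their own pace and stop on an object; "squeeze" is the grip in N (left out, the last holds). Time passes only in rows, so rows that repeat a pose let the fingers close. It gives the time, the measured TCP pose, the force and the opening at its end, in the units of the state.
- robot.get_obs(): the state, without advancing time (a new reading comes with each control period).
- robot.snapshot(name): name is "side" or "top" or "wrist"; returns a dict with "frame" (420x560x3 uint8, red, green, blue), "mtx" (3x3 intrinsics, pixels), "pose" (4x4, takes a point from camera to world coordinates). Camera axes: x right, y up, looking along -z (the intrinsics and any distortion apply to the point x, -y, -z); pixel columns grow to the right and rows downward; lengths in m; the calibration is good to about 2 mm. A picture is of the moment at which its call begins. There is no depth.
- robot.finish_job(): hands the job in, once; it reports no verdict.
The state is a dict: "clock": time; "q": joint angles; "qvel": joint speeds; "tau": joint torques, N m; "ee_pos": TCP position; "orientation": TCP orientation; "ft_force": force on the tool from outside, world axes, zero at the start; "torque": the same for the moment, N m; "grip_width": opening from 0.0 (shut) to 1.0 (fully open).
Only numpy, scipy, OpenCV 4.12 (cv2) and the standard library are available. Lean on these libraries where they do the work, as an engineer would, in place of code of your own. Each camera call takes 0.05 s, during which the arm holds its last target. There are 200 camera calls.

TASK

Take the white fuse from the rack and push it down past the orange sprung jaw into the fuse clip, so that it lies level on both brass saddles with a copper cap in each clip and the jaw has snapped back over it, then let go of it. Only then press the black plunger of the three-position enabling switch down to its middle position (about half-way, the pointer in the green band), never pressing it through to the bottom, and finish while still holding it there: do not let go. Leave the green fuse and the other things on the bench where they are.

Things in the scene. Friction and masses are not known exactly. Their poses are not given: they have to be found in the camera images.
- fuse: the fuse to load: cylinder 22 mm in diameter, 120 mm long, white middle (60 mm), a 30 mm copper cap at each end, about 130 g. Origin at its centre on its axis; x runs along its length (it may go in either way round). Starts lying level in the rack, axis 31 mm above the work surface. Grip it from above across its middle: for 80 mm between the supports nothing stands beside it.
- other_fuse: a fuse of the same size with a green middle, in the rack's other place; leave it there. Same frame as the white one.
- rack: fixed grey tray 140 (x) by 150 (y) by 6 mm with two places for fuses lying along its x axis, at y = +45 and -45 mm; which fuse lies in which varies. Each place has supports at x = +46 and -46 mm, 12 mm wide along x, 20 mm high, with side lips up to 26 mm. Origin at the centre of its underside.
- clip: fixed fuse clip on a black base 165 (x) by 95 (y) by 14 mm; origin at the centre of its underside. At x = +46 and -46 mm stand brass saddles (12 mm wide along x, top at 42 mm height), each with a fixed prong at -y, straight to 62 mm height, then flared outward to 75 mm. Between the two clips 80 mm are free above 24 mm height: fingers can go down there beside the fuse's middle.
- seat (a point): on the clip: where the fuse's centre lies when fully seated, 53 mm above the work surface; axes as clip, the fuse lies along x, and each prong is then 0.7 mm clear of it.
- jaw (a joint): the orange sprung jaw on the clip's +y side, hinged along x at 20 mm height. 0 = shut, grows as it is pushed outward (rad). Shut, its gap of about 20 mm is too narrow for the fuse: a fuse pushed straight down with some 5 to 10 N forces it out (by 0.04 to 0.08 rad) and it snaps back above the fuse. A seated fuse leaves it below 0.05.
- switch: fixed grey box of the enabling switch, 100 by 100 by 45 mm, origin at the centre of its underside; the plunger stands on its middle. At its own y = -36 mm stands a post 16 by 8 mm, up to 83 mm height: white on top, green in the middle (65 to 73 mm), red below. A small black pointer on the plunger's cap moves along it (79 mm height when released).
- plunger_top (a point): centre of the top face of the plunger's black cap (42 mm in diameter, 12 mm thick), 85 mm above the work surface when released; moves with the plunger.
- jaw_nose (a point): on the jaw, midway between its two round noses (12 mm in diameter, one over each saddle), at their axis: 63 mm above the work surface when shut.
- plunger (a joint): travel of the plunger downwards, m: 0 = released, 0.020 = at its bottom. Spring: 2 N at the start plus 0.4 N per mm (6 N at 10 mm); it springs back when let go. The switch is on only in the middle position, 6 to 14 mm (green band); 17 mm and more is pressed through.
- screwdriver: loose screwdriver with a red handle lying on the bench; leave it. Origin on its underside.
- ferrule_bin: loose blue open bin with yellow ferrules, 90 by 120 by 40 mm; leave it. Origin at the centre of its underside.
- end_clamp: small loose black rail clamp, 50 by 30 by 32 mm; leave it. Origin at the centre of its underside.
There are look-alikes about, which are no part of the job. What is meant by the switch is not pink or purple, and is the smaller of those in its own colour.

How it is judged:
On the way:
1. the white fuse sits in the clip under the shut jaw and is let go, the plunger still released (z of fuse in the frame of seat between -0.003 and 0.003 m and y of fuse in the frame of seat between -0.004 and 0.004 m and x of fuse in the frame of seat between -0.01 and 0.01 m and angle between the x axis of fuse and the x axis of seat, either way round below 0.1 rad and value of joint jaw below 0.05 rad and contact force between the fingers and fuse below 0.2 N and value of joint plunger below 0.004 m), for 0.2 s.
At the end, for the whole second after the job is handed in: The white fuse lies in the clip (centre within 3 mm in height, 4 mm across and 10 mm along of the seat, within 0.1 rad of the clip's x axis), the jaw is shut over it (below 0.05 rad), the fingers do not touch it, and the robot holds the plunger at 6 to 14 mm of travel with more than 2 N (z of fuse in the frame of seat between -0.003 and 0.003 m and y of fuse in the frame of seat between -0.004 and 0.004 m and x of fuse in the frame of seat between -0.01 and 0.01 m and angle between the x axis of fuse and the x axis of seat, either way round below 0.1 rad and value of joint jaw below 0.05 rad and contact force between the fingers and fuse below 0.2 N and value of joint plunger between 0.006 and 0.014 m and contact force between any of the fingers, the arm and switch above 2 N); the arm keeps its last pose, push and grip.
It fails at once if the plunger is pressed before the fuse is seated (value of joint plunger above 0.005 m and not (z of fuse in the frame of seat between -0.003 and 0.003 m and y of fuse in the frame of seat between -0.004 and 0.004 m and x of fuse in the frame of seat between -0.01 and 0.01 m and angle between the x axis of fuse and the x axis of seat, either way round below 0.1 rad and value of joint jaw below 0.05 rad)).
It fails at once if the plunger is pressed through (value of joint plunger above 0.017 m).
It fails at once if the green fuse is moved more than 20 mm (distance of other_fuse from where it was at the start of the episode above 0.02 m).
It fails at once if the screwdriver, the ferrule bin or the rail clamp is moved more than 30 mm (distance of any of screwdriver, ferrule_bin, end_clamp from where it was at the start of the episode above 0.03 m).
It also fails if it takes over 56 s, if anything falls off the work surface, if the arm or the gripper's body presses on something with over 40 N, if the wrist force passes 120 N, or if a joint passes its speed limit or range.

## Working session

There is one attempt and no reset: what is moved stays moved. The work goes in short steps, Python scripts to look and compute and a tool call to move; the robot and the scene stay as the last step left them, time stands still between calls to the robot, and variables do not carry over. Pictures are saved under pics/ and viewed, about 8 in all and at most 12, crops included, and the job is handed in when it is done.

Besides the shell and the picture viewer there is one more tool, called after "Call:" as a command line: name --argument value ..., lists and objects as JSON in quotes. play_rows: Moves the arm, as the interface text tells. Its arguments: {"type":"object","properties":{"moves":{"type":"array"},"hand":{"type":"number"},"squeeze":{"type":"number"}},"required":["moves"]}

```bash
mkdir -p pics; ls; cat > h.py <<'E'
import numpy as np, cv2
from bench import robot
def ray(s,px):
    K=np.array(s["mtx"]);T=np.array(s["pose"])
    d=np.linalg.inv(K)@np.array([px[0],px[1],1.0]); d=np.array([d[0],-d[1],-d[2]])
    return T[:3,3],T[:3,:3]@d
def onz(s,px,z):
    o,d=ray(s,px); return o+d*(z-o[2])/d[2]
def proj(s,p):
    K=np.array(s["mtx"]);T=np.array(s["pose"])
    c=T[:3,:3].T@(np.array(p)-T[:3,3]); q=K@np.array([c[0],-c[1],-c[2]]); return q[:2]/q[2]
def snap(n):
    s=robot.snapshot(n); return s,cv2.cvtColor(s["frame"],cv2.COLOR_RGB2BGR)
E
python3 - <<'E'
from h import *
import pickle
o=robot.get_obs(); print(o)
for n in("top","side"):
    s,b=snap(n); cv2.imwrite(f"pics/{n}0.png",cv2.resize(b,(800,600))); print(n,s.keys(),s["mtx"],s["pose"]); pickle.dump(s,open(n+"0.pkl","wb"))
E
```

```text
pics
{'clock': 0.0, 'q': array([ 1.57422387,  0.50187837, -0.4267981 ,  1.55140317,  0.22080963,
        1.13824656, -0.21028963]), 'qvel': array([-0.00053854, -0.0005544 , -0.00049176, -0.00041333,  0.00018847,
       -0.00104538, -0.0001122 ]), 'tau': array([ 2.11370582e-05, -5.66591763e+01, -5.81617132e+00, -2.79115480e+01,
       -6.86761108e-02,  3.08096583e-02,  1.61392891e-04]), 'ee_pos': array([ 0.16675562, -0.62757785,  0.23367926]), 'orientation': array([-3.13971656e+00, -8.52158114e-05,  2.59838379e-01]), 'ft_force': array([-0.10572069,  0.37294041, -0.16123856]), 'torque': array([-0.01694616, -0.05453872,  0.02419755]), 'grip_width': 1.0002833021971878}
top dict_keys(['frame', 'mtx', 'pose']) [[525.81948841   0.         274.79266006]
 [  0.         525.81948841 203.74914998]
 [  0.           0.           1.        ]] [[-0.00872568  0.98902098 -0.14751732  0.34302837]
 [-0.99995843 -0.00823989  0.00390388  0.08665722]
 [ 0.00264549  0.14754525  0.98905177  1.21772662]
 [ 0.          0.          0.          1.        ]]
side dict_keys(['frame', 'mtx', 'pose']) [[386.84493594   0.         281.23957795]
 [  0.         386.84493594 207.44848407]
 [  0.           0.           1.        ]] [[-0.8484626   0.40312056 -0.3429359   0.21431789]
 [-0.52924858 -0.64951938  0.54591256  0.56838496]
 [-0.00267493  0.64468472  0.76444388  0.7803518 ]
 [ 0.          0.          0.          1.        ]]
```

View pics/top0.png

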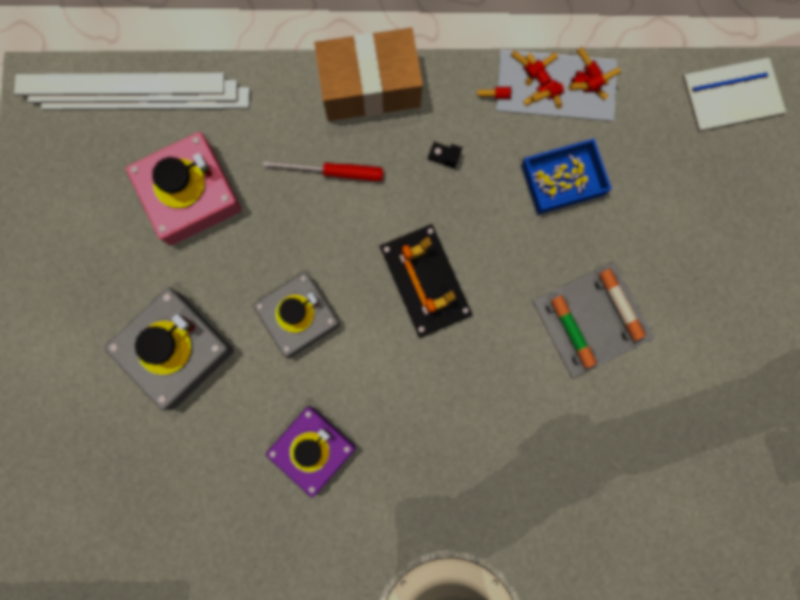

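View pics/side0.png

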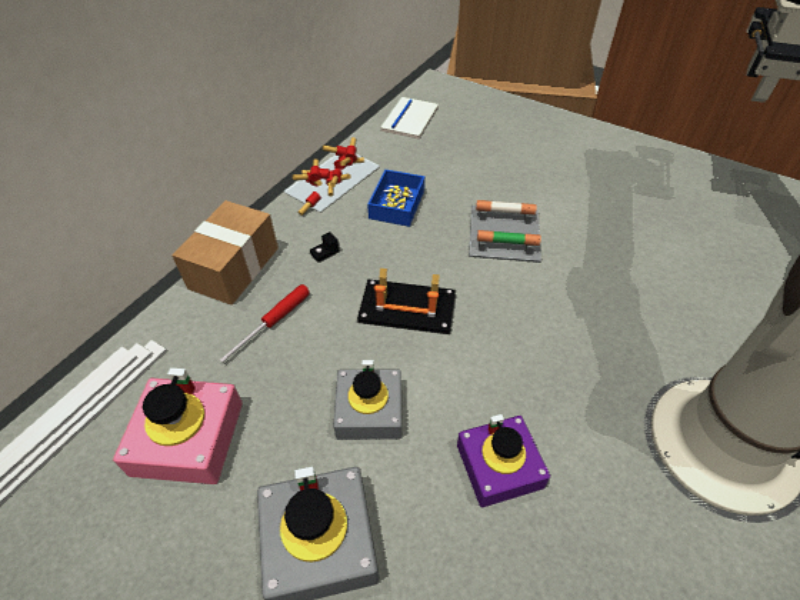

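Top view (800x600): the white fuse is at (622,304). It could be confused with the green fuse (574,331), the red/orange parts (545,80) or the white strips (120,90). The small grey switch is at (297,314). Its look-alikes are the big grey one (168,348), the pink one (183,187) and the purple one (310,452). The clip is at (426,280).

```bash
cat > m.py <<'E'
from h import *
import pickle
s=pickle.load(open("top0.pkl","rb")); f=s["frame"]; hsv=cv2.cvtColor(f,cv2.COLOR_RGB2HSV); k=.7
def comp(mask,c,r):
    m=np.zeros_like(mask); x,y=int(c[0]*k),int(c[1]*k); m[y-r:y+r,x-r:x+r]=mask[y-r:y+r,x-r:x+r]
    cs,_=cv2.findContours(m,cv2.RETR_EXTERNAL,cv2.CHAIN_APPROX_NONE)
    return [c for c in sorted(cs,key=cv2.contourArea,reverse=True) if cv2.contourArea(c)>8]
def ctr(c): M=cv2.moments(c); return np.array([M['m10']/M['m00'],M['m01']/M['m00']])
H,S,V=cv2.split(hsv)
orange=((H<16)&(S>130)&(V>90)).astype(np.uint8)*255
print("caps")
for c in comp(orange,(622,304),32): print(ctr(c)/k,cv2.contourArea(c),onz(s,ctr(c),.036)[:2])
caps=[onz(s,ctr(c),.036)[:2] for c in comp(orange,(622,304),32)]
black=((V<60)).astype(np.uint8)*255
for nm,cc,z,r in(("clip",(426,280),.014,45),("sw plunger",(293,311),.085,14)):
    c=comp(black,cc,r)[0]
    R=cv2.minAreaRect(c); b=cv2.boxPoints(R); P=np.array([onz(s,p,z)[:2] for p in b]); print(nm,R,P.mean(0),[np.round(P[i]-P[i-1],4) for i in range(4)],[np.degrees(np.arctan2(*(P[i]-P[i-1])[::-1])) for i in range(4)])
yel=((H>18)&(H<35)&(S>150)&(V>90)).astype(np.uint8)*255
for c in comp(yel,(426,280),35): print("brass",ctr(c)/k,cv2.contourArea(c),onz(s,ctr(c),.06)[:2])
for c in comp(orange,(426,280),40): print("jaw",ctr(c)/k,cv2.contourArea(c),onz(s,ctr(c),.05)[:2])
cv2.imwrite("pics/crop.png",np.hstack([cv2.resize(cv2.cvtColor(f,cv2.COLOR_RGB2BGR)[y-40:y+40,x-40:x+40],(400,400),interpolation=cv2.INTER_CUBIC) for x,y in((298,196),(207,219))]))
E
python3 m.py
```

```text
caps
[635.48763736 329.80540293] 104.0 [ 0.45421693 -0.30123282]
[608.13612314 278.46320346] 99.0 [ 0.53675744 -0.26219193]
clip ((297.90704345703125, 196.23609924316406), (70.53465270996094, 40.31121063232422), 66.50143432617188) [0.54047898 0.02831765] [array([0.1519, 0.0636]), array([ 0.0378, -0.087 ]), array([-0.1533, -0.0623]), array([-0.0364,  0.0857])] [np.float64(22.713213545635288), np.float64(-66.5252761612581), np.float64(-157.88202163949154), np.float64(112.9958164839132)]
sw plunger ((204.30001831054688, 217.4000244140625), (16.994115829467773, 16.54690170288086), 26.56505012512207) [0.48335766 0.2353334 ] [array([0.0168, 0.0331]), array([ 0.0323, -0.0156]), array([-0.0169, -0.0332]), array([-0.0321,  0.0157])] [np.float64(63.06226712295312), np.float64(-25.848435228995164), np.float64(-117.05194404703981), np.float64(153.90062860039114)]
brass [443.40909091 299.5959596 ] 66.0 [0.50163264 0.00309053]
brass [420.14508929 246.73735119] 64.0 [0.58581492 0.03810377]
jaw [407.30806608 257.771299  ] 73.5 [0.57027048 0.05824967]
jaw [427.06593407 302.50549451] 65.0 [0.49861158 0.02809104]
```

View pics/crop.png

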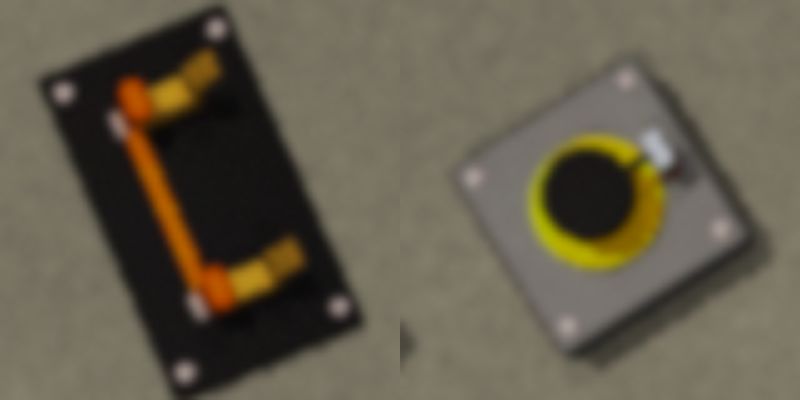

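```bash
cat >> h.py <<'E'
def go(xy,z,yawdeg):
    o=robot.get_obs(); y=o["orientation"][2]; d=np.array([xy[0],xy[1],z])-o["ee_pos"]
    c,s=np.cos(y),np.sin(y)
    off=[c*d[0]+s*d[1], s*d[0]-c*d[1], -d[2]]
    r=(-(yawdeg-np.degrees(y))+90)%180-90
    print("offset",np.round(off,4),"roll",round(r,2),"rows",np.linalg.norm(d)/.0417)
E
python3 -c "
from h import *
go((.4955,-.2817),.16,25.3)"
```

```text
offset [ 0.4066 -0.2499  0.0738] roll -10.41 rows 11.579812984823285
```

Call:
play_rows --moves '[{"offset": [0.04, -0.025, 0.007], "roll": -2}, {"offset": [0.08, -0.05, 0.015], "roll": -4}, {"offset": [0.12, -0.075, 0.022], "roll": -6}, {"offset": [0.16, -0.1, 0.03], "roll": -8}, {"offset": [0.2, -0.125, 0.037], "roll": -10.4}, {"offset": [0.24, -0.15, 0.044], "roll": -10.4}, {"offset": [0.28, -0.175, 0.052], "roll": -10.4}, {"offset": [0.31, -0.195, 0.058], "roll": -10.4}]' --hand -1 --squeeze 40

```text
clock: 0.77
ee_pos: [0.3924, -0.3858, 0.1824]
orientation: [-3.141, 0.0, 0.441]
ft_force: [1.5, -0.7, -0.2]
grip_width: 1.001
```

```bash
python3 -c "
from h import *
go((.4955,-.2817),.16,25.3)"
```

```text
offset [ 0.1377 -0.0501  0.0224] roll -0.04 rows 3.554720975700468
```

Call:
play_rows --moves '[{"offset": [0.04, -0.015, 0.006], "roll": 0}, {"offset": [0.075, -0.028, 0.012], "roll": 0}, {"offset": [0.108, -0.04, 0.018], "roll": 0}, {"offset": [0.13, -0.048, 0.022], "roll": 0}, {"offset": [0.1355, -0.05, 0.0225], "roll": 0}, {"offset": [0.1355, -0.05, 0.0225], "roll": 0}]'

```text
clock: 1.27
ee_pos: [0.494, -0.2816, 0.1598]
orientation: [-3.14, -0.001, 0.446]
ft_force: [-0.1, -0.5, 0.7]
grip_width: 1.001
```

```bash
python3 - <<'E'
from h import *
import pickle
o=robot.get_obs(); print(o["ee_pos"],o["orientation"])
s,b=snap("wrist"); pickle.dump(s,open("w1.pkl","wb")); cv2.imwrite("pics/w1.png",b)
H,S,V=cv2.split(cv2.cvtColor(b,cv2.COLOR_BGR2HSV))
m=((H<16)&(S>130)&(V>90)).astype(np.uint8)*255
for c in cv2.findContours(m,cv2.RETR_EXTERNAL,cv2.CHAIN_APPROX_NONE)[0]:
    if cv2.contourArea(c)>150:
        R=cv2.minAreaRect(c); print(R,onz(s,R[0],.034))
print(s["pose"][:3,3])
E
```

```text
[ 0.49401043 -0.28164974  0.15980075] [-3.14009592e+00 -5.59468658e-04  4.46058647e-01]
((177.36175537109375, 252.70294189453125), (29.98833465576172, 23.46912956237793), 85.60128784179688) [ 0.41423901 -0.22308668  0.034     ]
((278.5, 249.0), (32.0, 23.0), 90.0) [ 0.45620494 -0.30231287  0.034     ]
((168.460205078125, 149.40267944335938), (38.115386962890625, 25.875890731811523), 86.18592071533203) [ 0.49637897 -0.18416247  0.034     ]
((279.0, 144.0), (36.0, 26.0), 90.0) [ 0.53889618 -0.26288722  0.034     ]
[ 0.56460172 -0.24792145  0.30908581]
```

View pics/w1.png

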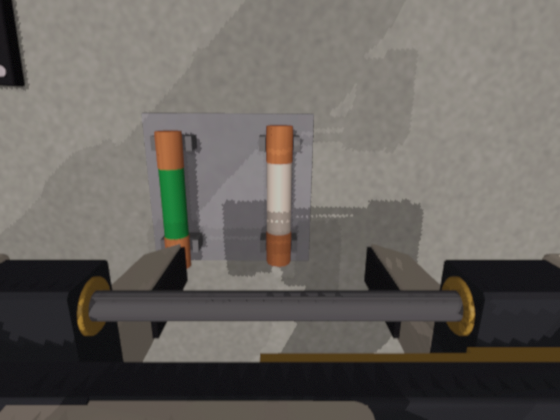

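Wrist view: the white fuse lies along column 279, with cap centres at rows 144 and 249, and the green fuse is beside it at column 172. The two views agree to 2 mm. Descending.

Call:
play_rows --moves '[{"offset": [0.0025, 0.0015, 0.035], "roll": 0}, {"offset": [0.0025, 0.0015, 0.07], "roll": 0}, {"offset": [0.0025, 0.0015, 0.1], "roll": 0}, {"offset": [0.0025, 0.0015, 0.12], "roll": 0}, {"offset": [0.0025, 0.0015, 0.135], "roll": 0}, {"offset": [0.0025, 0.0015, 0.14], "roll": 0}, {"offset": [0.0025, 0.0015, 0.14], "roll": 0}, {"offset": [0.0025, 0.0015, 0.14], "roll": 0}]'

```text
clock: 1.98
ee_pos: [0.4952, -0.2861, 0.0208]
orientation: [3.141, 0.0, 0.439]
ft_force: [0.7, -0.6, -0.3]
grip_width: 1.001
```

Call:
play_rows --moves '[{"offset": [0, 0, 0], "roll": 0}, {"offset": [0, 0, 0], "roll": 0}, {"offset": [0, 0, 0], "roll": 0}, {"offset": [0, 0, 0], "roll": 0}, {"offset": [0, 0, 0], "roll": 0}, {"offset": [0, 0, 0], "roll": 0}, {"offset": [0, 0, 0], "roll": 0}, {"offset": [0, 0, 0], "roll": 0}]' --hand 1 --squeeze 40

```text
clock: 2.65
ee_pos: [0.4957, -0.2846, 0.0203]
orientation: [3.142, -0.0, 0.441]
ft_force: [0.5, 0.0, 0.5]
grip_width: 0.471
```

Call:
play_rows --moves '[{"offset": [0, 0, 0], "roll": 0}, {"offset": [0, 0, 0], "roll": 0}, {"offset": [0, 0, 0], "roll": 0}, {"offset": [0, 0, 0], "roll": 0}, {"offset": [0, 0, 0], "roll": 0}, {"offset": [0, 0, 0], "roll": 0}]'

```text
clock: 3.15
ee_pos: [0.4956, -0.2845, 0.0202]
orientation: [-3.141, 0.0, 0.441]
ft_force: [0.1, -0.3, -0.3]
grip_width: 0.229
```

Call:
play_rows --moves '[{"offset": [0, 0, -0.01], "roll": 0}, {"offset": [0, 0, -0.03], "roll": 0}, {"offset": [0, 0, -0.06], "roll": 0}, {"offset": [0, 0, -0.09], "roll": 0}, {"offset": [0, 0, -0.12], "roll": 0}, {"offset": [0, 0, -0.13], "roll": 0}, {"offset": [0, 0, -0.13], "roll": 0}]'

```text
clock: 3.73
ee_pos: [0.4977, -0.2857, 0.1538]
orientation: [3.136, -0.003, 0.441]
ft_force: [-1.1, 0.1, -1.9]
grip_width: 0.226
```

```bash
python3 - <<'E'
from h import *
go((.5405,.0283),.15,22.6)
E
```

```text
offset [ 0.1728 -0.2657  0.0038] roll 2.68 rows 7.599886348418732
```

Call:
play_rows --moves '[{"offset": [0.007, -0.04, 0], "roll": 1}, {"offset": [0.014, -0.08, 0], "roll": 2}, {"offset": [0.021, -0.12, 0], "roll": 2.7}, {"offset": [0.028, -0.16, 0], "roll": 2.7}, {"offset": [0.035, -0.2, 0], "roll": 2.7}, {"offset": [0.04, -0.235, 0], "roll": 2.7}, {"offset": [0.043, -0.26, 0], "roll": 2.7}, {"offset": [0.043, -0.266, 0], "roll": 2.7}]'

```text
clock: 4.4
ee_pos: [0.4179, -0.0214, 0.149]
orientation: [-3.139, 0.003, 0.4]
ft_force: [-0.8, -0.8, -2.1]
grip_width: 0.23
```

Call:
play_rows --moves '[{"offset": [0, 0, 0], "roll": 0}, {"offset": [0, 0, 0], "roll": 0}, {"offset": [0, 0, 0], "roll": 0}]'

```text
clock: 4.65
ee_pos: [0.421, -0.0272, 0.1498]
orientation: [-3.141, 0.001, 0.392]
ft_force: [-0.5, -0.4, -1.6]
grip_width: 0.226
```

```bash
python3 - <<'E'
from h import *
import pickle
o=robot.get_obs(); print(o["ee_pos"],o["orientation"])
s,b=snap("wrist"); pickle.dump((s,o),open("w2.pkl","wb")); cv2.imwrite("pics/w2.png",b)
H,S,V=cv2.split(cv2.cvtColor(b,cv2.COLOR_BGR2HSV))
for nm,m,z in(("or",(H<16)&(S>130)&(V>90),.063),("brass",(H>16)&(H<30)&(S>110)&(V>80),.042)):
  for c in cv2.findContours(m.astype(np.uint8)*255,cv2.RETR_EXTERNAL,cv2.CHAIN_APPROX_NONE)[0]:
    if cv2.contourArea(c)>60:
        R=cv2.minAreaRect(c); print(nm,np.round(R[0],1),np.round(R[1],1),onz(s,R[0],z))
E
```

```text
[ 0.42104411 -0.02718213  0.14979558] [-3.14137258e+00  5.54108462e-04  3.92098441e-01]
or [275.  346.5] [42.3 13.9] [ 0.31551738 -0.07023463  0.063     ]
or [474.6 284.9] [27.8 13.2] [ 0.42849204 -0.19273326  0.063     ]
or [487.3 193.6] [30.3 39.3] [ 0.49541228 -0.16131588  0.063     ]
or [275.5 181.5] [77. 51.] [ 0.44523531 -0.01696331  0.063     ]
or [246.   52.5] [105.  18.] [0.51599675 0.03281747 0.063     ]
brass [278.5 354.5] [ 13. 345.] [ 0.29281533 -0.08307466  0.042     ]
brass [227.3 306.5] [10.4 57.1] [ 0.3221573  -0.02246121  0.042     ]
brass [323.7 306. ] [58.1 10.4] [ 0.35475099 -0.09987709  0.042     ]
brass [244.6  87.5] [19.2  5.9] [0.49611602 0.02808864 0.042     ]
brass [280.   89.5] [21.7 51.7] [0.50460677 0.00410868 0.042     ]
brass [244.6  36.9] [74.  10.1] [0.52685056 0.03988796 0.042     ]
```

View pics/w2.png

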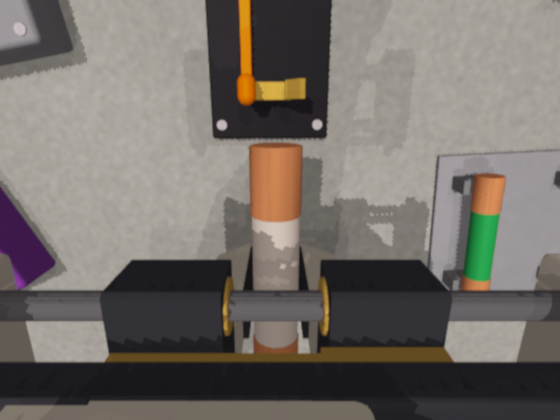

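```bash
python3 - <<'E'
from h import *
import pickle
s,o=pickle.load(open("w2.pkl","rb")); b=s["frame"]; H,S,V=cv2.split(cv2.cvtColor(b,cv2.COLOR_RGB2HSV))
t=pickle.load(open("top0.pkl","rb"))
yaw=np.radians(22.6);c0=np.array([.5405,.0283]);ex=np.array([np.cos(yaw),np.sin(yaw)]);ey=np.array([-ex[1],ex[0]])
L=lambda p:np.round(np.array([(p[:2]-c0)@ex,(p[:2]-c0)@ey])*1000,1)
blk=(V<60)
ls=[];rs=[]
for r in range(10,125,3):
    g=np.where(blk[r,195:345])[0]+195; ls.append((g.min(),r)); rs.append((g.max()+1,r))
for nm,P in(("left",ls),("right",rs)):
    P=np.array(P,float); f=np.polyfit(P[:,1],P[:,0],1)
    a=[onz(s,(np.polyval(f,r),r),.014) for r in(10,125)]
    print(nm,f,L(a[0]),L(a[1]),"ang",np.degrees(np.arctan2(*(a[0]-a[1])[[1,0]])))
g=[np.where(blk[100:160,x])[0].max()+101 for x in(230,270,310)];print("front",g,L(onz(s,(270,g[1]),.014)))
m=((H<16)&(S>130)&(V>90)); m[:73]=0;m[110:]=0; ys,xs=np.where(m);m2=(xs<262);print("nose px",xs[m2].min(),xs[m2].max(),ys[m2].min(),ys[m2].max(),L(onz(s,((xs[m2].min()+xs[m2].max())/2,90),.063)))
for q in((304,90),(285,90),(258,90)): print("prong",q,L(onz(s,q,.075)),L(onz(s,q,.042)))
print("tcp",L(o["ee_pos"]),"held fuse end",L(onz(s,(275.5,150),.161)),L(onz(s,(275.5,340),.161)))
# top: screws + base corners
for nm,q in(("brass1",(443.4,299.6)),("brass2",(420.1,246.7))): print(nm,L(onz(t,np.array(q)*.7,.055)))
for q in((431,231),(391,248),(466,310),(421,328)): print("screw",L(onz(t,np.array(q)*.7,.015)))
E
```

```text
left [5.40485830e-02 2.06353104e+02] [15.1 46. ] [-68.7  46. ] ang 22.637205416031343
right [-3.58974359e-02  3.30866667e+02] [ 14.9 -46.6] [-68.9 -47. ] ang 22.877341087716285
front [np.int64(138), np.int64(138), np.int64(138)] [-79.3  -0.6]
nose px 237 255 73 105 [-43.6  14.2]
prong (304, 90) [-44.2 -23.1] [-42.8 -25.8]
prong (285, 90) [-44.1 -11.2] [-42.8 -12.1]
prong (258, 90) [-44.1   5.7] [-42.8   7.3]
tcp [-131.6   -5.3] held fuse end [-70.6  -5.3] [-162.    -5.1]
brass1 [-45.1  -8.9]
brass2 [46.6 -8.9]
screw [ 70.8 -40.6]
screw [70.3 30.9]
screw [-70.9 -40.4]
screw [-69.2  37.9]
```

```bash
cat >> h.py <<'E'
yaw=np.radians(22.7);ex=np.array([np.cos(yaw),np.sin(yaw)]);ey=np.array([-ex[1],ex[0]])
seat=np.array([.5405,.0283])+.0015*ex-.0004*ey
def st():
    o=robot.get_obs();d=o["ee_pos"][:2]-seat
    print("clip-frame mm",np.round(1e3*d@ex,1),np.round(1e3*d@ey,1),"z",o["ee_pos"][2],"yaw",np.degrees(o["orientation"][2]),"F clip",o["ft_force"][:2]@ex,o["ft_force"][:2]@ey,o["ft_force"][2])
E
python3 - <<'E'
from h import *
print(seat); st(); go(seat,.1,22.7)
E
```

```text
[0.54203817 0.02850984]
clip-frame mm -133.0 -4.8 z 0.14988861303520631 yaw 22.432820497418483 F clip -0.4026001076953358 -0.8388151599186648 -1.4984580484244747
offset [ 0.133  -0.0054  0.0499] roll -0.27 rows 3.408789750560736
```

Call:
play_rows --moves '[{"offset": [0.035, -0.0055, 0], "roll": -0.2}, {"offset": [0.07, -0.0055, 0], "roll": -0.2}, {"offset": [0.105, -0.0055, 0.005], "roll": -0.2}, {"offset": [0.125, -0.0055, 0.02], "roll": -0.2}, {"offset": [0.132, -0.0055, 0.035], "roll": -0.2}, {"offset": [0.133, -0.0055, 0.05], "roll": -0.2}, {"offset": [0.133, -0.0055, 0.05], "roll": -0.2}, {"offset": [0.133, -0.0055, 0.05], "roll": -0.2}]'

```text
clock: 5.37
ee_pos: [0.5408, 0.0292, 0.099]
orientation: [-3.14, 0.003, 0.396]
ft_force: [0.4, -0.2, -0.9]
grip_width: 0.227
```

Call:
play_rows --moves '[{"offset": [0, 0, 0], "roll": 0}, {"offset": [0, 0, 0], "roll": 0}, {"offset": [0, 0, 0], "roll": 0}]'

```text
clock: 5.62
ee_pos: [0.5422, 0.0299, 0.1013]
orientation: [3.141, -0.002, 0.397]
ft_force: [-0.1, -0.2, -0.6]
grip_width: 0.23
```

```bash
python3 - <<'E'
from h import *
st(); 
s,b=snap("wrist"); s2,b2=snap("side")
p=proj(s2,[*seat,.06]).astype(int); print(p)
c=b2[p[1]-75:p[1]+75,p[0]-75:p[0]+75]
cv2.imwrite("pics/w3.png",np.hstack([cv2.resize(b,(440,330)),cv2.resize(c,(330,330),interpolation=cv2.INTER_CUBIC)]))
E
```

```text
clip-frame mm 0.7 1.2 z 0.10133684940477518 yaw 22.737065784451456 F clip -0.1947023171145341 -0.16377978917105843 -0.5836547324940782
[285 200]
```

View pics/w3.png

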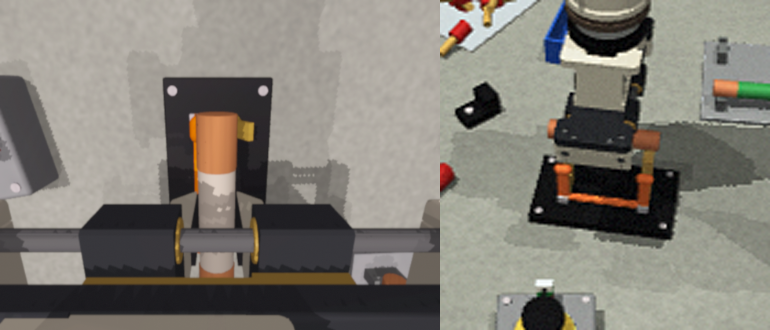

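The fuse is level above the clip between the flared prong (right) and the jaw (left). Going down.

Call:
play_rows --moves '[{"offset": [0, 0.0012, 0.01], "roll": 0}, {"offset": [0, 0.0012, 0.02], "roll": 0}, {"offset": [0, 0.0012, 0.028], "roll": 0}, {"offset": [0, 0.0012, 0.032], "roll": 0}, {"offset": [0, 0.0012, 0.035], "roll": 0}, {"offset": [0, 0.0012, 0.038], "roll": 0}, {"offset": [0, 0.0012, 0.041], "roll": 0}, {"offset": [0, 0.0012, 0.044], "roll": 0}]'

```text
clock: 6.38
ee_pos: [0.5436, 0.0276, 0.057]
orientation: [3.139, -0.001, 0.397]
ft_force: [1.4, -5.9, 4.8]
grip_width: 0.229
```

```bash
python3 -c "
from h import *
st()"
```

```text
clip-frame mm 1.1 -1.5 z 0.05698312970749412 yaw 22.729938690045454 F clip -0.9455197182832226 -5.995183606147849 4.779513368269152
```

Call:
play_rows --moves '[{"offset": [0, 0, 0.003], "roll": 0}, {"offset": [0, 0, 0.006], "roll": 0}, {"offset": [0, 0, 0.009], "roll": 0}, {"offset": [0, 0, 0.011], "roll": 0}, {"offset": [0, 0, 0.013], "roll": 0}, {"offset": [0, 0, 0.0145], "roll": 0}, {"offset": [0, 0, 0.0155], "roll": 0}, {"offset": [0, 0, 0.0155], "roll": 0}]'

```text
clock: 7.05
ee_pos: [0.5426, 0.0292, 0.042]
orientation: [3.14, -0.0, 0.398]
ft_force: [-2.2, -3.0, 13.4]
grip_width: 0.23
```

```bash
python3 -c "
from h import *
st()"
```

```text
clip-frame mm 0.8 0.4 z 0.04197318568988977 yaw 22.77766465051069 F clip -3.223032387728215 -1.9277247313069867 13.417927091801472
```

Call:
play_rows --moves '[{"offset": [0, 0, 0.001], "roll": 0}, {"offset": [0, 0, 0.0015], "roll": 0}, {"offset": [0, 0, 0.0015], "roll": 0}, {"offset": [0, 0, 0.0015], "roll": 0}]'

```text
clock: 7.38
ee_pos: [0.5426, 0.0292, 0.0418]
orientation: [3.139, -0.0, 0.398]
ft_force: [-7.1, -3.4, 26.9]
grip_width: 0.228
```

```bash
python3 - <<'E'
from h import *
st()
s2,b2=snap("side"); p=proj(s2,[*seat,.055]).astype(int)
cv2.imwrite("pics/s4.png",cv2.resize(b2[p[1]-40:p[1]+40,p[0]-53:p[0]+53],(795,600),interpolation=cv2.INTER_CUBIC))
E
```

```text
clip-frame mm 0.8 0.4 z 0.04181527575550442 yaw 22.787196233437577 F clip -7.815350014426441 -0.4102651503225575 26.89335847901123
```

View pics/s4.png

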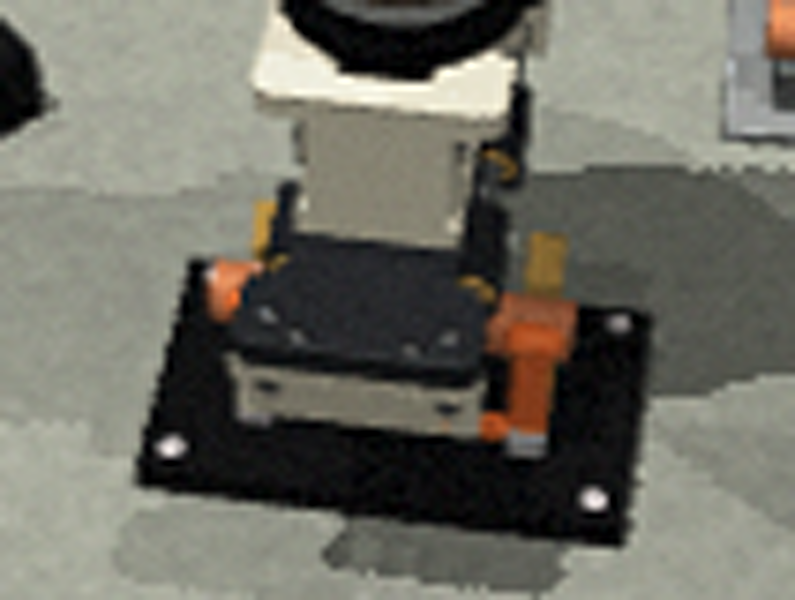

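Force rose 13 N over 0.2 mm, so the fuse is against the saddles, with its cap under the nose. Relaxing the push and opening.

Call:
play_rows --moves '[{"offset": [0, 0, -0.0015], "roll": 0}, {"offset": [0, 0, -0.0025], "roll": 0}, {"offset": [0, 0, -0.0025], "roll": 0}]'

```text
clock: 7.68
ee_pos: [0.5423, 0.0294, 0.0421]
orientation: [3.141, -0.001, 0.398]
ft_force: [-0.6, -1.6, 7.1]
grip_width: 0.227
```

Call:
play_rows --moves '[{"offset": [0, 0, 0], "roll": 0}, {"offset": [0, 0, 0], "roll": 0}, {"offset": [0, 0, 0], "roll": 0}, {"offset": [0, 0, 0], "roll": 0}, {"offset": [0, 0, 0], "roll": 0}, {"offset": [0, 0, 0], "roll": 0}, {"offset": [0, 0, 0], "roll": 0}, {"offset": [0, 0, 0], "roll": 0}]' --hand 0

```text
clock: 8.35
ee_pos: [0.542, 0.0293, 0.0417]
orientation: [-3.142, 0.0, 0.398]
ft_force: [-0.9, -1.7, 0.3]
grip_width: 0.504
```

Call:
play_rows --moves '[{"offset": [0, 0, -0.02], "roll": 0}, {"offset": [0, 0, -0.05], "roll": 0}, {"offset": [0, 0, -0.085], "roll": 0}, {"offset": [0, 0, -0.12], "roll": 0}, {"offset": [0, 0, -0.14], "roll": 0}, {"offset": [0, 0, -0.14], "roll": 0}]'

```text
clock: 8.85
ee_pos: [0.5454, 0.03, 0.1868]
orientation: [3.138, -0.008, 0.398]
ft_force: [0.5, 0.2, 0.3]
grip_width: 0.498
```

```bash
python3 - <<'E'
from h import *
import pickle
st()
s=pickle.load(open("top0.pkl","rb"))
# switch: yellow collar, screws, cap in top view
H,S,V=cv2.split(cv2.cvtColor(s["frame"],cv2.COLOR_RGB2HSV))
roi=np.zeros(V.shape,bool); roi[196:243,180:236]=1
m=((V<60)&roi).astype(np.uint8)*255
c=max(cv2.findContours(m,0,1)[0],key=cv2.contourArea);(x,y),r=cv2.minEnclosingCircle(c);M=cv2.moments(c);print("cap",x,y,r,M['m10']/M['m00'],M['m01']/M['m00'])
print("enc",onz(s,(x,y),.085),"cent",onz(s,(M['m10']/M['m00'],M['m01']/M['m00']),.082))
sc=[(304,278),(262,308),(332,318),(290,345)]
P=[onz(s,np.array(q)*.7,.045)[:2] for q in sc];print("screws",P,np.mean(P,0))
t=pickle.load(open("side0.pkl","rb")); B=cv2.cvtColor(t["frame"],cv2.COLOR_RGB2HSV)[...,2]
roi=np.zeros(B.shape,bool); roi[255:287,240:276]=1
m=((B<60)&roi).astype(np.uint8)*255
c=max(cv2.findContours(m,0,1)[0],key=cv2.contourArea);(x,y),r=cv2.minEnclosingCircle(c);print("side cap",x,y,r,cv2.boundingRect(c),onz(t,(x,y),.081))
s2,b2=snap("side"); p=proj(s2,[*seat,.055]).astype(int)
w,bw=snap("wrist")
cv2.imwrite("pics/s5.png",np.hstack([cv2.resize(b2[p[1]-40:p[1]+40,p[0]-40:p[0]+40],(400,400),interpolation=cv2.INTER_CUBIC),cv2.resize(bw,(400,300))[:, :].__class__.__call__ if 0 else cv2.copyMakeBorder(cv2.resize(bw,(400,300)),0,100,0,0,0)]))
E
```

```text
clip-frame mm 3.6 0.1 z 0.1867964663683296 yaw 22.796758691589133 F clip 0.5720548418010093 6.716542066380465e-05 0.27683219696027284
cap 204.43548583984375 217.48387145996094 8.793676376342773 204.42990654205607 217.5070093457944
enc [0.48312932 0.23503708 0.085     ] cent [0.4834498  0.23544163 0.082     ]
screws [array([0.54001437, 0.22195276]), array([0.49273622, 0.28755899]), array([0.47599374, 0.17746367]), array([0.43415173, 0.24288323])] [0.48572401 0.23246466]
side cap 256.0377502441406 267.1886901855469 11.230064392089844 (247, 256, 20, 23) [0.48630753 0.2355367  0.081     ]
```

View pics/s5.png

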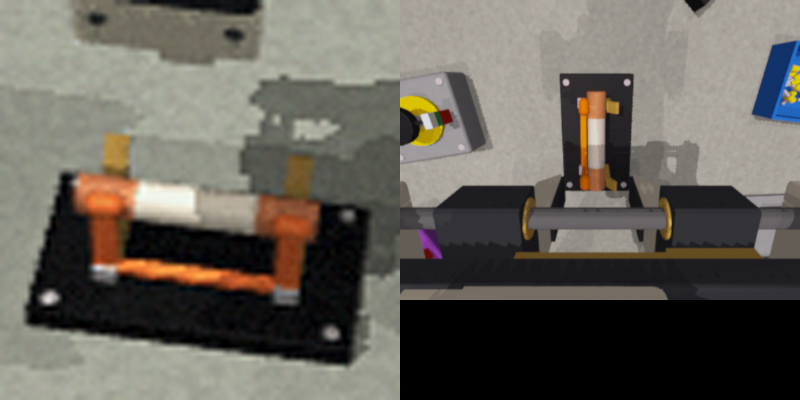

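The fuse lies level in both clips under the shut jaw noses, and the fingers are clear. Next is the small grey switch, with a closed gripper. The cap centre is about (0.4845, 0.235).

```bash
python3 -c "
from h import *
go((.4845,.235),.13,22.8)"
```

```text
offset [ 0.0261 -0.2123  0.0526] roll -0.03 rows 5.283407825281938
```

Call:
play_rows --moves '[{"offset": [0.004, -0.035, 0], "roll": 0}, {"offset": [0.009, -0.07, 0], "roll": 0}, {"offset": [0.013, -0.105, 0], "roll": 0}, {"offset": [0.018, -0.14, 0], "roll": 0}, {"offset": [0.022, -0.175, 0], "roll": 0}, {"offset": [0.026, -0.2, 0], "roll": 0}, {"offset": [0.026, -0.212, 0], "roll": 0}, {"offset": [0.026, -0.212, 0], "roll": 0}]' --hand 1 --squeeze 20

```text
clock: 9.62
ee_pos: [0.4814, 0.2378, 0.1806]
orientation: [-3.14, 0.002, 0.404]
ft_force: [0.1, -0.5, 0.3]
grip_width: 0.012
```

Call:
play_rows --moves '[{"offset": [0, 0, 0.01], "roll": 0}, {"offset": [0, 0, 0.02], "roll": 0}, {"offset": [0, 0, 0.03], "roll": 0}, {"offset": [0, 0, 0.04], "roll": 0}, {"offset": [0, 0, 0.045], "roll": 0}, {"offset": [0, 0, 0.045], "roll": 0}, {"offset": [0, 0, 0.045], "roll": 0}, {"offset": [0, 0, 0.045], "roll": 0}]'

```text
clock: 10.28
ee_pos: [0.4842, 0.2349, 0.1371]
orientation: [-3.141, -0.001, 0.398]
ft_force: [-0.3, 0.2, 0.9]
grip_width: 0.004
```

```bash
python3 - <<'E'
from h import *
go((.4845,.235),.10,22.8)
o=robot.get_obs(); print(o["ee_pos"],o["grip_width"],o["ft_force"])
a,A=snap("side"); t,T=snap("top")
p=proj(a,[.4845,.235,.085]).astype(int); q=proj(t,[.4845,.235,.085]).astype(int)
cv2.imwrite("pics/s6.png",np.hstack([cv2.resize(A[p[1]-40:p[1]+40,p[0]-40:p[0]+40],(400,400),interpolation=cv2.INTER_CUBIC),cv2.resize(T[q[1]-40:q[1]+40,q[0]-40:q[0]+40],(400,400),interpolation=cv2.INTER_CUBIC)]))
E
```

```text
offset [0.0003 0.     0.0371] roll -0.02 rows 0.8885891973072872
[0.48424552 0.23492911 0.13705323] 0.004178135101151782 [-0.26746953  0.22112366  0.85692299]
```

View pics/s6.png

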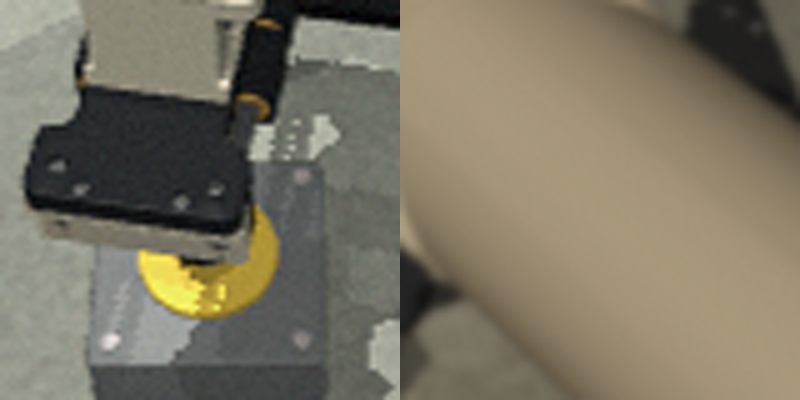

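Side crop: the closed fingers are above the cap, and the top view is blocked by the arm. Now descending in small steps.

Call:
play_rows --moves '[{"offset": [0, 0, 0.01], "roll": 0}, {"offset": [0, 0, 0.02], "roll": 0}, {"offset": [0, 0, 0.03], "roll": 0}, {"offset": [0, 0, 0.036], "roll": 0}, {"offset": [0, 0, 0.038], "roll": 0}, {"offset": [0, 0, 0.038], "roll": 0}, {"offset": [0, 0, 0.038], "roll": 0}, {"offset": [0, 0, 0.038], "roll": 0}]'

```text
clock: 11.05
ee_pos: [0.4842, 0.2352, 0.0991]
orientation: [-3.141, -0.001, 0.398]
ft_force: [0.4, 0.7, -0.1]
grip_width: 0.004
```

Call:
play_rows --moves '[{"offset": [0, 0, 0.002], "roll": 0}, {"offset": [0, 0, 0.004], "roll": 0}, {"offset": [0, 0, 0.006], "roll": 0}, {"offset": [0, 0, 0.008], "roll": 0}, {"offset": [0, 0, 0.01], "roll": 0}, {"offset": [0, 0, 0.01], "roll": 0}, {"offset": [0, 0, 0.01], "roll": 0}]'

```text
clock: 11.63
ee_pos: [0.4842, 0.2349, 0.0889]
orientation: [3.141, -0.0, 0.398]
ft_force: [0.0, -1.2, 4.8]
grip_width: 0.004
```

Call:
play_rows --moves '[{"offset": [0, 0, 0.0015], "roll": 0}, {"offset": [0, 0, 0.003], "roll": 0}, {"offset": [0, 0, 0.0045], "roll": 0}, {"offset": [0, 0, 0.0055], "roll": 0}, {"offset": [0, 0, 0.0055], "roll": 0}, {"offset": [0, 0, 0.0055], "roll": 0}]'

```text
clock: 12.13
ee_pos: [0.4842, 0.2349, 0.0834]
orientation: [3.141, -0.0, 0.398]
ft_force: [-0.5, -0.8, 4.5]
grip_width: 0.004
```

```bash
python3 - <<'E'
from h import *
F=[]
for i in range(4):
    a,A=snap("side"); o=robot.get_obs(); F.append(o["ft_force"][2])
print(o["ee_pos"],F,o["clock"])
p=proj(a,[.4845,.235,.085]).astype(int); q=proj(a,[*seat,.055]).astype(int)
w,W=snap("wrist")
cr=lambda p:cv2.resize(A[p[1]-30:p[1]+30,p[0]-30:p[0]+30],(400,400),interpolation=cv2.INTER_CUBIC)
cv2.imwrite("pics/s7.png",np.hstack([cv2.copyMakeBorder(cv2.resize(W,(400,300)),0,100,0,0,0),cr(q)]))
E
```

```text
[0.48420923 0.23489999 0.08345298] [np.float64(5.046034880926932), np.float64(5.181025980772195), np.float64(5.610161301075904), np.float64(6.080828427903639)] 12.3333
```

View pics/s7.png

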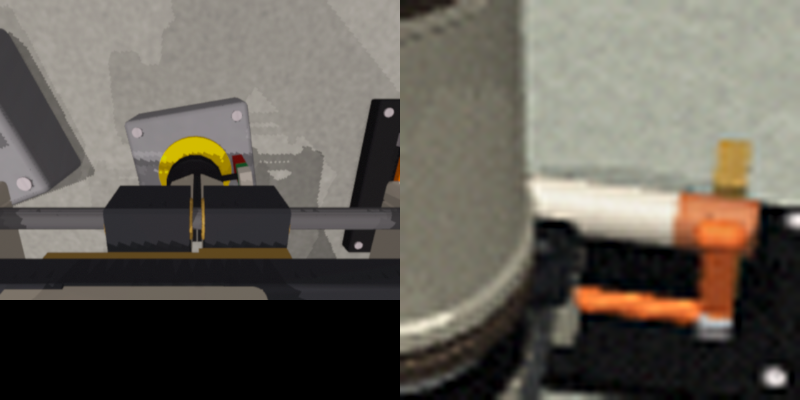

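```bash
python3 -c "
from h import *
print(robot.finish_job()); o=robot.get_obs(); print(o['ee_pos'],o['ft_force'],o['clock'])"
```

```text
the job is handed in; nothing more can be done
None
the job is handed in; nothing more can be done
```

I loaded the white fuse into the clip and let go of it. I then pressed the small grey switch to its middle position and handed the job in at about 12 s, still holding it there. `finish_job` gives no verdict, so the result rests on my own checks.

- **Fuse:** at the end of the push the force rose 13 N over only 0.2 mm, so the fuse was down on its saddles. After I let go, the side and wrist pictures showed it level in both clips, with the jaw shut over it and the fingers clear.
- **Plunger:** the tool height gives 9.6 mm of travel. The force readings were 5.0 to 6.1 N and still rising, which means 7.5 to 10 mm. Both are inside the 6 to 14 mm band and well short of pressed through.
- **Not seen:** during the press the fingers hid most of the pointer. I could not confirm by eye that it was in the green band. The arm also hid the far end of the fuse in the last side picture; the visible end looked unchanged.
- **Position estimates:** my views of the clip centre disagreed by 2 to 3 mm along its length, within the 10 mm allowed.
- **Other objects:** I touched nothing else on purpose, but I did not re-measure the green fuse, screwdriver, bin or rail clamp at the end.

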